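Unclamp and open the lap polisher

TASK

Open the white lap polisher to get at the lap: loosen the brass wing nut well clear of the lug (anticlockwise, about half a turn from tight; it stays on the bolt), swing the bolt out of the slot to the front so that it drops right out, then raise the green lid by its bar handle until it stands upright, and let go of it. Leave everything else on the bench where it is.

Things in the scene. Friction and masses are not known exactly. Their poses are not given: they have to be found in the camera images.
- polisher: white lap polisher fixed to the bench, placed anew each time: pan 160 deep (x) x 240 wide (y) x 110 mm high, flat green lid (top 125 mm above the bench), behind it (+x) a 95 mm high motor housing. Origin on the bench under the pan's centre; its -x face is the front with the clamp, turned to the robot within about 20 degrees; z up
- wings (a point): brass wing nut on the bolt: centre of its wings, on the bolt's axis, 150 mm above the bench when tight. The wings form a flat-sided bar 50 mm long (this point's x), 9 mm thick (y), 22 mm tall (z, 11 each way); below them a round hub 18 mm across, 12 mm high, seated on the lug. The 8 mm shank passes up between the wings. Within 50 mm only the bolt's own tip stands taller
- nut (a joint): angle of the wing nut (rad): 0 tight, 4.0 its stop, still on the bolt; starts at 0 to 0.6. Grows anticlockwise seen from above, the nut climbing 2.6 mm per rad. Its hub sits behind the lips of the lug and clears them for swinging from about 2.5 rad; 3 rad and more is safe. Turning takes 0.1 N m; it stays where left
- bolt (a joint): angle of the swing bolt about its level pivot (rad): 0 upright in the slot, grows as its top swings out to the front (polisher -x) and down; 1.75 its stop, sticking out about level. Little friction: past about 0.3 rad it falls out to the stop by itself; with the nut loose about 1 N at its top moves it
- bolt_tip (a point): free top end of the swing bolt's steel shank (8 mm thick, 118 mm from pivot to tip, 180 mm above the bench when upright); the tight nut's wings end 20 mm below it, and the tip shows less the farther the nut is unscrewed; point z runs along the shank
- bolt_pivot (a point): the swing bolt's pivot on the front of the polisher, 62 mm above the bench, 105 mm in front of the polisher's centre, axes as the polisher's; the bolt turns about its y
- handle (a point): middle of the lid's round steel bar handle: 12 mm thick, 60 mm long along the lid's y, on two posts at its ends, its axis 32 mm above the lid's top; 30 mm behind the lid's front edge and 70 mm to the polisher's +y side. Axes turn with the lid, as the polisher's when shut
- lid_hinge (a point): point of the lid's hinge line (level, along the polisher's y) abreast of the handle: 110 mm above the bench at the back of the pan, axes as the polisher's. With the lid shut the handle lies 130 mm in front of and 47 mm above it
- lid (a joint): lid angle (rad): 0 = shut, 1.57 = upright, 1.75 = stop. Opens up and back; a stiff hinge, it stays where it is left; about 8 N at the handle lifts it. Held shut while the bolt is in the slot
- lug (a point): middle of the lug's floor, 125.5 mm above the bench, 105 mm in front of the polisher's centre: a steel lug 28 mm wide sticking out 38 mm from the middle of the lid's front edge, with a 10 mm slot open to the front (-x) in which the swing bolt stands; lips at its front end rise 5.5 mm above the floor. Moves with the lid
- dop_a: dop stick lying down: 110 mm wooden stick, 12 mm thick, with a brass cup; a bystander beside the polisher; origin at the centre of its underside
- dop_b: dop stick with a dark steel cup, 130 mm long, lying on the other side of the polisher; a bystander; origin at the centre of its underside
- glass_pot: small clear glass pot, 68 mm across, 50 mm high, with green polish in it; a bystander; origin at the centre of its underside
- oil_bottle: bottle 52 mm across, 130 mm high, standing; a bystander; origin at the centre of its underside
- stone_tray: black tray 90 x 130 x 22 mm with coloured stones; a bystander; origin at the centre of its underside
- loupe: black eye loupe, 34 mm across, 26 mm high; a bystander; origin at the centre of its underside
- brush: brush lying on the bench; a bystander; origin at the centre of its underside

How it is judged:
By the outcome, as a careful person would: the job done as asked, in the order asked, and still so for the second after the job is handed in, with the robot touching nothing.
It also fails if it takes over 72 s, if anything falls off the work surface, if the arm or the gripper's body presses on something with over 40 N, if the wrist force passes 120 N, or if a joint passes its speed limit or range.

ROBOT

A 7-joint arm with a two-finger parallel gripper is mounted at the origin on the work surface. World frame = base frame: x ahead of the robot, y to its left, z up, the work surface at z = 0. Lengths are in m, angles in rad, forces in N, time in s.
With the tool pointing down it reaches from about 0.425 to 0.875 m from the base axis. Payload 4.7 kg.
Tool frame: the origin (TCP) lies at the centre of the arm's flange, where the gripper is bolted on; the fingertips stand 182 mm ahead of it and the grasp point (between the pads) lies 164 mm ahead of it; z points along the fingers, y is the direction in which the jaws open and shut (so a half turn about z gives the same grasp; the last joint's range is limited). The gripper opens to 87 mm and grips with 3 to 60 N. Pads are 19 mm wide; open, the fingers measure 117 mm over their backs; the gripper's body (75 mm by 190 mm) begins 51 mm behind the grasp point.
Start: joints at [-1.266, 0.321, -0.07, 1.45, 0.023, 1.371, -0.057], TCP at [0.186, 0.623, 0.405] pointing down, gripper open.
Joint ranges: [-2.86, 2.86], [-0.3, 2.09], [-1.38, 1.24], [0.06, 2.45], [-1.56, 4.7], [0.09, 2.05], [-2.69, 2.69]. Speed limits (rad/s): [2.57, 2.57, 3.14, 3.14, 3.14, 3.14, 3.14].

INTERFACE

Orientations are given as a unit quaternion [w, x, y, z].
In Python, from station import env, camera, job, models gives the robot as it stands.
- The arm moves only by the tool play_rows, never from a script. Its argument "deltas" is a list of rows, each an object with "hand": the closure, from 0 (fully open) to 1 (shut); "delta_pos": the shift along the tool's x, y, z in m, a list of three; "angular": the turn, a rotation vector about the tool's x, y, z in degrees, a list of three. A call has 1 to 10 rows; each row is the pose to reach, as a shift and turn from the pose commanded when the call began, along the tool's axes at that moment; what a row does not reach only later rows make up. A row lasts 1/12 s, in which the tool goes at most 41.7 mm and 7.16 degrees, less where a joint would pass 70% of its speed; a pose out of reach is approached as far as the arm can. A call with a gripper value outside its range is refused whole. The fingers move at their own pace and stop on an object; "grip_force" is the grip in N (left out, the last holds). Time passes only in rows, so rows that repeat a pose let the fingers close. It gives the time, the measured TCP pose, the force and the opening at its end, in the units of the state.
- env.get_obs(): the state, without advancing time (a new reading comes with each control period).
- camera(name): name is "scene" or "side" or "wrist"; returns a dict with "color" (400x640x3 uint8, red, green, blue), "z_map" (400x640 float32, m along the optical axis (not along the pixel's ray), 0 where there is no reading), "fx", "fy", "cx", "cy" (pixels), "R" (3x3) and "t" (3): a world point X has camera coordinates R X + t. Camera axes: x right, y down, z forward; pixel columns grow to the right and rows downward; lengths in m; the calibration is good to about 2 mm. A picture is of the moment at which its call begins.
- job.sign_off(): hands the job in, once; it reports no verdict.
Trained networks look in a picture, given as the dict that the camera call returned (one of the last four; its "shot" number tells which), for a name from the list of things; names that differ only in an ending like _2 or _b are one class to them, and where a whole thing is asked for, a point or a joint stands for the part that bears it (a point fixed in the world has none). Each returns a list of dicts, best first, with "score" (0 to 1); they miss things now and then, are a little off and sometimes report something else, mostly with a low value. They report only what shows in the picture. A call takes as long as a camera call.
- models.outline_of(thing, picture): "pixels" (400x640 bool, what is visible of it) and "extent" ([left, top, width, height] in pixels, round what is visible of it).
- models.tip_of(thing, picture): "location" ([column, row] in pixels: a listed point, or the origin of a listed thing).
The state is a dict: "t": time; "joints": joint angles; "dq": joint speeds; "tau": joint torques, N m; "tcp_pos": TCP position; "tcp_rot": TCP orientation; "ft_force": force on the tool from outside, world axes, zero at the start; "ft_torque": the same for the moment, N m; "gripper_width": opening from 0.0 (shut) to 1.0 (fully open).
Only numpy, scipy, OpenCV 4.12 (cv2) and the standard library are available. Lean on these libraries where they do the work, as an engineer would, in place of code of your own. Each camera call takes 0.05 s, during which the arm holds its last target.

## Working session

There is one attempt and no reset: what is moved stays moved. The work goes in short steps, Python scripts to look and compute and a tool call to move; the robot and the scene stay as the last step left them, time stands still between calls to the robot, and variables do not carry over. Pictures are saved under pics/ and viewed, and the job is handed in when it is done.

Besides the shell and the picture viewer there is one more tool, called after "Call:" as a command line: name --argument value ..., lists and objects as JSON in quotes. play_rows: Moves the arm, as the interface text tells. Its arguments: {"type":"object","properties":{"deltas":{"type":"array","items":{"type":"object","properties":{"hand":{"type":"number"},"delta_pos":{"type":"array","items":{"type":"number"}},"angular":{"type":"array","items":{"type":"number"}}}}},"grip_force":{"type":"number"}},"required":["deltas"]}

```bash
ls; mkdir -p pics; python3 - <<'E'
from station import env,camera,job,models
import cv2,numpy as np
o=env.get_obs();print(o['t'],o['tcp_pos'],o['tcp_rot'],o['gripper_width'])
for n in ['scene','side','wrist']:
    p=camera(n);cv2.imwrite(f'pics/a_{n}.png',p['color'][:,:,::-1])
    print(n,p['fx'],p['cx'],p['cy'],(-p['R'].T@p['t']).round(3))
    for th in ['wings','bolt_tip','bolt_pivot','handle','lid_hinge','lug','polisher']:
        r=models.tip_of(th,p)
        for q in r[:2]:
            u,v=q['location'];
            z=p['z_map'][int(np.clip(round(v),0,399)),int(np.clip(round(u),0,639))]
            X=p['R'].T@(np.array([(u-p['cx'])/p['fx']*z,(v-p['cy'])/p['fy']*z,z])-p['t'])
            print(th,round(q['score'],2),np.round([u,v]),X.round(3))
E
```

```text
pics
0.0 [0.18632826 0.62250882 0.4036888 ] [-8.34635473e-05  1.44857184e-01  9.89452139e-01 -9.24320281e-04] 1.0011207800172337
scene 507.57997955432603 322.3303737144425 201.50087428063128 [ 1.112 -1.028  1.092]
wings 0.47 [291. 199.] [ 0.453 -0.101  0.149]
wings 0.46 [269. 278.] [ 0.494 -0.293  0.022]
bolt_tip 0.57 [297. 188.] [0.334 0.107 0.001]
bolt_tip 0.3 [268. 274.] [ 0.496 -0.298  0.045]
bolt_pivot 0.74 [294. 221.] [ 0.46  -0.102  0.069]
handle 0.58 [318. 184.] [ 0.494 -0.012  0.162]
lid_hinge 0.55 [360. 200.] [0.61  0.038 0.107]
lug 0.73 [294. 204.] [ 0.463 -0.1    0.136]
polisher 0.6 [271. 277.] [ 0.501 -0.293  0.028]
polisher 0.58 [329. 239.] [ 0.617 -0.169  0.125]
side 416.4728580674688 319.77715990925367 198.2461922634999 [-0.077  0.858  0.801]
wings 0.59 [352. 200.] [ 0.452 -0.094  0.152]
bolt_tip 0.52 [349. 188.] [ 0.52  -0.193  0.127]
bolt_pivot 0.56 [348. 220.] [ 0.467 -0.099  0.07 ]
handle 0.85 [327. 205.] [ 0.488 -0.013  0.163]
handle 0.27 [421. 197.] [ 0.365 -0.471  0.004]
lug 0.63 [354. 204.] [ 0.446 -0.095  0.14 ]
polisher 0.88 [313. 233.] [0.501 0.044 0.091]
wrist 347.8557763863583 311.67288523371326 204.76016322011725 [0.121 0.641 0.386]
```

View pics/a_scene.png

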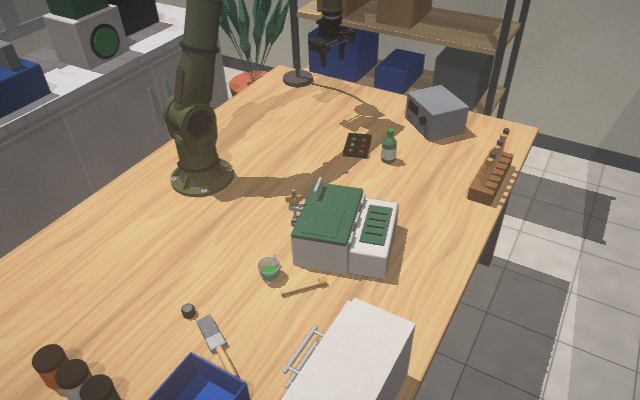

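View pics/a_side.png

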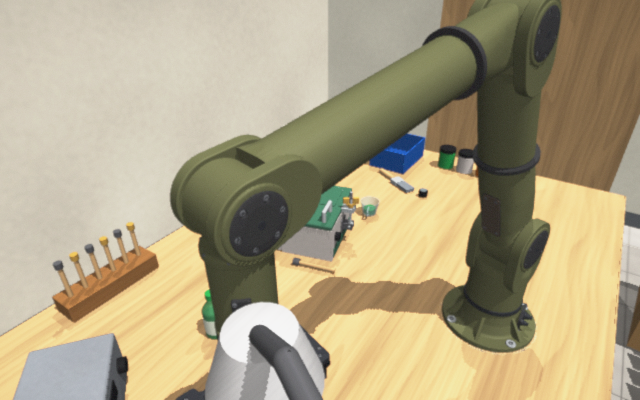

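The scene view shows the polisher at (330,225), with the brass nut at about (293,198) and the handle at (319,186). The pot and a dop stick are at the near side, and the bottle and tray are well beyond. Next I'll fit the polisher's pose from the depth map.

```bash
cat > h.py <<'E'
from station import env,camera,job,models
import cv2,numpy as np
from scipy.spatial.transform import Rotation as Rn
def cloud(p):
    v,u=np.mgrid[0:400,0:640];z=p['z_map']
    P=np.stack([(u-p['cx'])/p['fx']*z,(v-p['cy'])/p['fy']*z,z],-1)
    return (P-p['t'])@p['R']
def ray(p,u,v,z):  # intersect with height z
    d=p['R'].T@np.array([(u-p['cx'])/p['fx'],(v-p['cy'])/p['fy'],1]);c=-p['R'].T@p['t']
    return c+d*(z-c[2])/d[2]
def proj(p,X):
    c=p['R']@np.asarray(X)+p['t'];return np.array([c[0]/c[2]*p['fx']+p['cx'],c[1]/c[2]*p['fy']+p['cy']])
def save(p,n,crop=None,k=1):
    im=p['color'][:,:,::-1]
    if crop: a,b,c,d=crop;im=im[b:d,a:c]
    cv2.imwrite('pics/'+n,cv2.resize(im,None,fx=k,fy=k,interpolation=cv2.INTER_CUBIC))
def tool(o=None):
    o=o or env.get_obs();q=o['tcp_rot'];return np.array(o['tcp_pos']),Rn.from_quat([q[1],q[2],q[3],q[0]])
def plan(pos,R):
    p,r=tool();d=r.inv().apply(np.array(pos)-p);a=(r.inv()*R).as_rotvec(degrees=True)
    print('delta',d.round(4),'ang',a.round(2));return d,a
E
python3 - <<'E'
from h import *
p=camera('scene');W=cloud(p)
c=p['color'].astype(int)
m=(abs(W[...,2]-.125)<.006)&(W[...,0]>.4)&(W[...,0]<.75)&(abs(W[...,1]+.05)<.2)&(c[...,1]>c[...,0]+15)
m=cv2.morphologyEx(m.astype(np.uint8),cv2.MORPH_OPEN,np.ones((3,3)))>0
Q=W[m][:,:2].astype(np.float32);r=cv2.minAreaRect(Q);print(m.sum(),W[m][:,2].mean(),r,cv2.boxPoints(r).round(3))
save(p,'a_crop.png',(250,150,430,300),4)
s=camera('side');save(s,'a_crop2.png',(270,160,400,290),4)
for n,pp in(('scene',p),('side',s)):
  for th,h in (('wings',.151),('bolt_tip',.18),('bolt_pivot',.062),('handle',.157),('lid_hinge',.11),('lug',.1255)):
    for q in models.tip_of(th,pp)[:1]: print(n,th,round(q['score'],2),ray(pp,*q['location'],h).round(3))
E
```

```text
2643 0.12555291423107068 ((0.5557313561439514, -0.06313943862915039), (0.1561131328344345, 0.24778056144714355), 15.919763565063477) [[ 0.447  0.035]
 [ 0.515 -0.204]
 [ 0.665 -0.161]
 [ 0.597  0.077]]
scene wings 0.54 [ 0.459 -0.101  0.151]
scene bolt_tip 0.63 [ 0.459 -0.082  0.18 ]
scene bolt_pivot 0.65 [ 0.432 -0.081  0.062]
scene handle 0.6 [ 0.485 -0.002  0.157]
scene lid_hinge 0.81 [0.608 0.028 0.11 ]
scene lug 0.63 [ 0.453 -0.09   0.126]
side wings 0.54 [ 0.502 -0.03   0.151]
side bolt_tip 0.59 [ 0.461 -0.103  0.18 ]
side bolt_pivot 0.71 [ 0.462 -0.1    0.062]
side handle 0.56 [ 0.494 -0.027  0.157]
side lug 0.72 [ 0.466 -0.106  0.125]
```

View pics/a_crop.png

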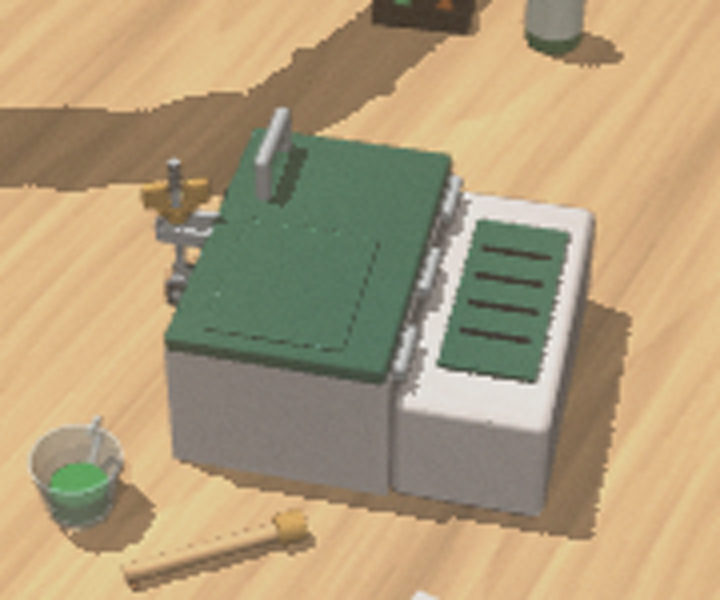

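View pics/a_crop2.png

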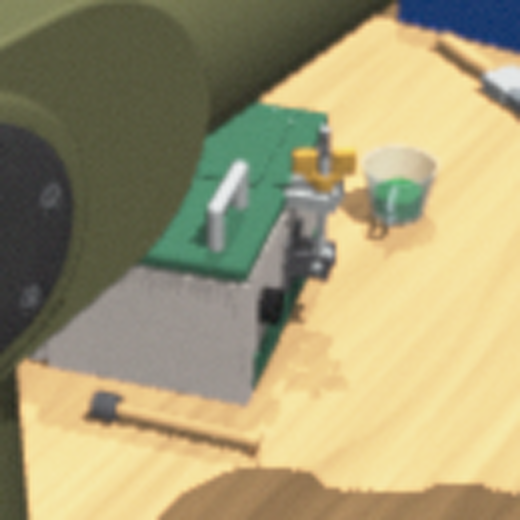

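Call:
play_rows --deltas '[{"hand": 0,"delta_pos": [-0.04,-0.017,0]},{"hand": 0,"delta_pos": [-0.076,-0.034,0]},{"hand": 0,"delta_pos": [-0.114,-0.051,0]},{"hand": 0,"delta_pos": [-0.152,-0.068,0]},{"hand": 0,"delta_pos": [-0.19,-0.085,0]},{"hand": 0,"delta_pos": [-0.228,-0.102,0]},{"hand": 0,"delta_pos": [-0.266,-0.12,0]},{"hand": 0,"delta_pos": [-0.304,-0.137,0]},{"hand": 0,"delta_pos": [-0.342,-0.154,0]},{"hand": 0,"delta_pos": [-0.379,-0.171,0]}]'

```text
schema error: expected keys hand, delta_pos, angular
```

Call:
play_rows --deltas '[{"hand": 0,"delta_pos": [-0.015,-0.04,0]},{"hand": 0,"delta_pos": [-0.03,-0.08,0]},{"hand": 0,"delta_pos": [-0.045,-0.12,0]},{"hand": 0,"delta_pos": [-0.06,-0.16,0]},{"hand": 0,"delta_pos": [-0.075,-0.2,0]},{"hand": 0,"delta_pos": [-0.09,-0.24,0]},{"hand": 0,"delta_pos": [-0.105,-0.28,0]},{"hand": 0,"delta_pos": [-0.12,-0.32,0]},{"hand": 0,"delta_pos": [-0.135,-0.36,0]},{"hand": 0,"delta_pos": [-0.145,-0.4,0]}]'

```text
schema error: expected keys hand, delta_pos, angular
```

```bash
python3 - <<'E'
from h import *
o=env.get_obs();p,r=tool(o);print(o['t'],p,r.as_matrix().round(3),np.round(o['joints'],3),o['ft_force'])
w=camera('wrist');save(w,'b_w.png');print((-w['R'].T@w['t']).round(3),w['R'].round(2))
for th,h in (('wings',.151),('bolt_tip',.18),('handle',.157),('lid_hinge',.11),('lug',.1255),('bolt_pivot',.062)):
    for q in models.tip_of(th,w)[:1]: print(th,round(q['score'],2),q['location'],ray(w,*q['location'],h).round(3))
E
```

```text
1.9 [0.18635717 0.6227105  0.40475165] [[-0.958  0.287  0.   ]
 [ 0.287  0.958  0.   ]
 [-0.     0.    -1.   ]] [-1.266  0.321 -0.07   1.451  0.023  1.371 -0.057] [ 0.18085643  0.42110045 -0.92922954]
[0.121 0.641 0.386] [[ 0.29  0.96  0.  ]
 [ 0.93 -0.28  0.25]
 [ 0.24 -0.07 -0.97]]
```

View pics/b_w.png

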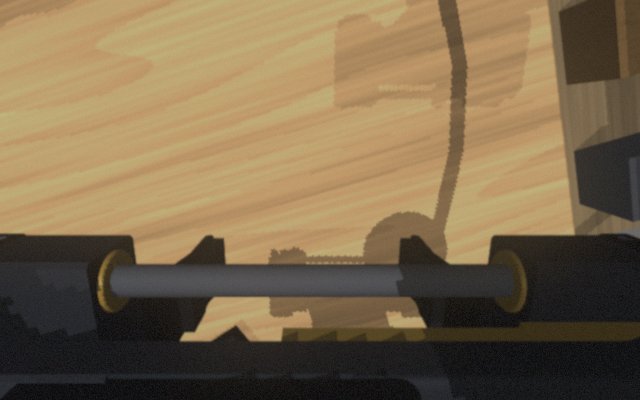

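The first move was refused because it lacked "angular". The wrist camera shows that the gripper body's long side runs along the jaws and hides everything below row 235.

Call:
play_rows --deltas '[{"hand": 0,"delta_pos": [-0.038,-0.017,0],"angular": [0,0,0]},{"hand": 0,"delta_pos": [-0.076,-0.034,0],"angular": [0,0,0]},{"hand": 0,"delta_pos": [-0.114,-0.051,0],"angular": [0,0,0]},{"hand": 0,"delta_pos": [-0.152,-0.068,0],"angular": [0,0,0]},{"hand": 0,"delta_pos": [-0.19,-0.085,0],"angular": [0,0,0]},{"hand": 0,"delta_pos": [-0.228,-0.102,0],"angular": [0,0,0]},{"hand": 0,"delta_pos": [-0.266,-0.12,0],"angular": [0,0,0]},{"hand": 0,"delta_pos": [-0.304,-0.137,0],"angular": [0,0,0]},{"hand": 0,"delta_pos": [-0.342,-0.154,0],"angular": [0,0,0]},{"hand": 0,"delta_pos": [-0.379,-0.171,0],"angular": [0,0,0]}]'

```text
t: 3.08
tcp_pos: [0.5018, 0.3485, 0.4052]
tcp_rot: [0.0, 0.145, 0.989, 0.0]
ft_force: [0.2, 1.3, -0.4]
gripper_width: 0.997
```

Call:
play_rows --deltas '[{"hand": 0,"delta_pos": [-0.015,-0.039,0],"angular": [0,0,0]},{"hand": 0,"delta_pos": [-0.03,-0.078,0],"angular": [0,0,0]},{"hand": 0,"delta_pos": [-0.045,-0.117,0],"angular": [0,0,0]},{"hand": 0,"delta_pos": [-0.06,-0.156,0],"angular": [0,0,0]},{"hand": 0,"delta_pos": [-0.075,-0.195,0],"angular": [0,0,0]},{"hand": 0,"delta_pos": [-0.09,-0.234,0],"angular": [0,0,0]},{"hand": 0,"delta_pos": [-0.105,-0.273,0],"angular": [0,0,0]},{"hand": 0,"delta_pos": [-0.12,-0.312,0],"angular": [0,0,0]},{"hand": 0,"delta_pos": [-0.135,-0.351,0],"angular": [0,0,0]},{"hand": 0,"delta_pos": [-0.15,-0.39,0],"angular": [0,0,0]}]'

```text
t: 3.92
tcp_pos: [0.5319, -0.0673, 0.4052]
tcp_rot: [0.001, 0.145, 0.989, 0.0]
ft_force: [0.2, 1.7, -0.1]
gripper_width: 0.998
```

```bash
python3 - <<'E'
from h import *
o=env.get_obs();p,r=tool(o);print(o['t'],p,r.as_matrix().round(3),np.round(o['joints'],3),o['ft_force'])
w=camera('wrist');save(w,'b_w1.png');print((-w['R'].T@w['t']).round(3),w['R'].round(2))
for th,h in (('wings',.151),('bolt_tip',.18),('handle',.157),('lid_hinge',.11),('lug',.1255),('bolt_pivot',.062)):
    for q in models.tip_of(th,w)[:1]: print(th,round(q['score'],2),q['location'],ray(w,*q['location'],h).round(3))
E
```

```text
3.9167 [ 0.53187884 -0.06728214  0.4052392 ] [[-0.958  0.287  0.001]
 [ 0.287  0.958  0.001]
 [-0.001  0.001 -1.   ]] [-0.383  0.074  0.486  1.75  -0.037  1.324  1.391] [ 0.21179651  1.66082606 -0.08999269]
[ 0.466 -0.049  0.386] [[ 0.29  0.96  0.  ]
 [ 0.93 -0.28  0.25]
 [ 0.24 -0.07 -0.97]]
wings 0.59 [241.2, 116.5] [ 0.455 -0.093  0.151]
bolt_tip 0.69 [231.8, 120.2] [ 0.457 -0.093  0.18 ]
lid_hinge 0.83 [444.6, 258.3] [0.613 0.026 0.11 ]
lug 0.72 [247.6, 113.5] [ 0.453 -0.093  0.126]
bolt_pivot 0.93 [258.7, 112.8] [ 0.452 -0.094  0.062]
```

View pics/b_w1.png

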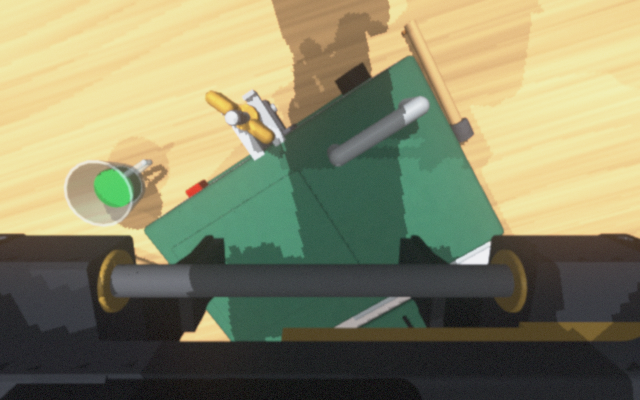

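```bash
python3 - <<'E'
from h import *
w=camera('wrist');save(w,'b_crop.png',(190,60,440,190),3)
W=cloud(w);c=w['color'].astype(int)
m=models.outline_of('wings',w)
q=m[0]['pixels'] if m else None
if q is not None:
    print(m[0]['score'],m[0]['extent'])
brass=(c[...,0]-c[...,2]>70)&(c[...,0]>110)&(W[...,2]>.13)&(W[...,2]<.175)
v,u=np.nonzero(brass[80:160,190:290]);print(len(u),np.median(W[80:160,190:290][brass[80:160,190:290]][:,2]))
P=np.array([ray(w,a+190,b+80,.16)[:2] for a,b in zip(u,v)],np.float32);print(cv2.minAreaRect(P),cv2.boxPoints(cv2.minAreaRect(P)))
vx=cv2.fitLine(P,cv2.DIST_HUBER,0,.01,.01).ravel();print('wing az',np.degrees(np.arctan2(vx[1],vx[0])),vx)
for h in(.157,): a=ray(w,337,157,h);b=ray(w,423,103,h);print(a,b,np.degrees(np.arctan2(*(b-a)[[1,0]])))
E
```

```text
0.59 [199.0, 89.6, 71.1, 56.0]
1048 0.16023011999182
((0.45347869396209717, -0.09133556485176086), (0.0484422892332077, 0.01567784696817398), 41.91233444213867) [[ 0.43021774 -0.10168163]
 [ 0.44069046 -0.11334859]
 [ 0.47673965 -0.08098949]
 [ 0.46626693 -0.06932254]]
wing az 37.86084 [ 0.78950375  0.61374575  0.45382568 -0.09176091]
[ 0.49742085 -0.03652919  0.157     ] [0.48001149 0.02454433 0.157     ] 105.9105044208808
```

View pics/b_crop.png

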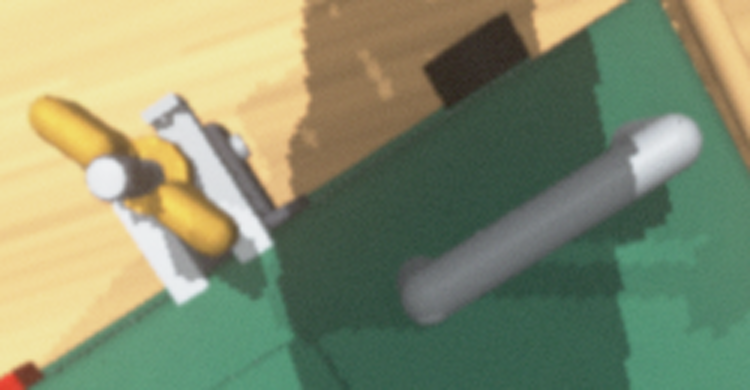

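The wings run at azimuth about 38°, which puts the nut at about 0.39 rad. The bolt axis is at about (0.455, -0.0925) and the polisher's yaw is 15.9°. Next I'll rotate above the nut.

Call:
play_rows --deltas '[{"hand": 0,"delta_pos": [0.01,-0.007,0],"angular": [0,0,7]},{"hand": 0,"delta_pos": [0.02,-0.014,0],"angular": [0,0,14]},{"hand": 0,"delta_pos": [0.03,-0.021,0],"angular": [0,0,21]},{"hand": 0,"delta_pos": [0.04,-0.028,0],"angular": [0,0,28]},{"hand": 0,"delta_pos": [0.05,-0.035,0],"angular": [0,0,35]},{"hand": 0,"delta_pos": [0.0664,-0.0462,0],"angular": [0,0,42]},{"hand": 0,"delta_pos": [0.0664,-0.0462,0],"angular": [0,0,49]},{"hand": 0,"delta_pos": [0.0664,-0.0462,0],"angular": [0,0,56]},{"hand": 0,"delta_pos": [0.0664,-0.0462,0],"angular": [0,0,63]},{"hand": 0,"delta_pos": [0.0664,-0.0462,0],"angular": [0,0,70]}]'

```text
t: 5.2
tcp_pos: [0.4554, -0.0894, 0.4049]
tcp_rot: [0.0, 0.688, 0.726, 0.0]
ft_force: [-0.1, 0.0, 0.5]
gripper_width: 1.0
```

Call:
play_rows --deltas '[{"hand": 0,"delta_pos": [0,0,0],"angular": [0,0,7]},{"hand": 0,"delta_pos": [0,0,0],"angular": [0,0,14]},{"hand": 0,"delta_pos": [0,0,0],"angular": [0,0,21]},{"hand": 0.4,"delta_pos": [0,0,0],"angular": [0,0,28]},{"hand": 0.4,"delta_pos": [0,0,0],"angular": [0,0,35]},{"hand": 0.4,"delta_pos": [0,0,0],"angular": [0,0,42]},{"hand": 0.4,"delta_pos": [0,0,0],"angular": [0,0,49]},{"hand": 0.4,"delta_pos": [0,0,0],"angular": [0,0,55]},{"hand": 0.4,"delta_pos": [0,0,0],"angular": [0,0,55]}]'

```text
t: 5.95
tcp_pos: [0.4555, -0.0895, 0.4048]
tcp_rot: [0.0, 0.945, 0.328, 0.0]
ft_force: [0.3, -0.7, -0.6]
gripper_width: 0.645
```

```bash
python3 - <<'E'
from h import *
o=env.get_obs();p,r=tool(o);print(o['t'],p,r.as_matrix().round(3),np.round(o['joints'],3),o['ft_force'],o['gripper_width'])
a=np.radians(38);R=Rn.from_matrix(np.array([[np.cos(a),np.sin(a),0],[np.sin(a),-np.cos(a),0],[0,0,-1]]).T.T)
plan([.455,-.0925,.325],Rn.from_matrix(np.column_stack([[np.cos(a),np.sin(a),0],[np.sin(a),-np.cos(a),0],[0,0,-1]])))
E
```

```text
5.95 [ 0.45552082 -0.08948157  0.40480386] [[ 0.785  0.62   0.   ]
 [ 0.62  -0.785  0.   ]
 [ 0.     0.    -1.   ]] [-0.297 -0.097  0.41   1.903  0.04   1.328 -0.801] [ 0.30873107 -0.7284885  -0.60439776] 0.6447841851685272
delta [-0.0023  0.002   0.0798] ang [ 0.01 -0.01  0.3 ]
```

Call:
play_rows --deltas '[{"hand": 0.4,"delta_pos": [-0.0023,0.002,0.025],"angular": [0,0,0]},{"hand": 0.4,"delta_pos": [-0.0023,0.002,0.05],"angular": [0,0,0]},{"hand": 0.4,"delta_pos": [-0.0023,0.002,0.065],"angular": [0,0,0]},{"hand": 0.4,"delta_pos": [-0.0023,0.002,0.079],"angular": [0,0,0]},{"hand": 0.4,"delta_pos": [-0.0023,0.002,0.079],"angular": [0,0,0]}]' --grip_force 20

```text
t: 6.37
tcp_pos: [0.4537, -0.0925, 0.323]
tcp_rot: [-0.001, 0.944, 0.33, -0.002]
ft_force: [0.1, 0.3, -0.4]
gripper_width: 0.602
```

```bash
python3 - <<'E'
from h import *
p=camera('scene');save(p,'c_s.png',(230,120,400,260),4)
w=camera('wrist');save(w,'c_w.png')
print(tool()[0])
E
```

```text
[ 0.45488644 -0.09293191  0.32584677]
```

View pics/c_s.png

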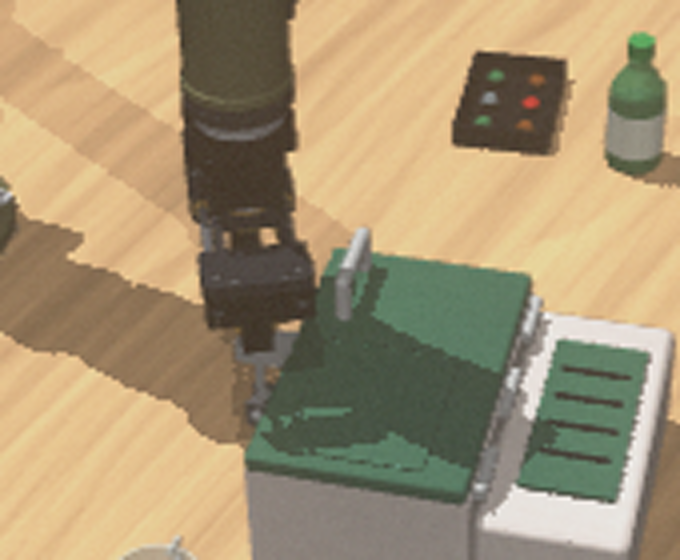

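View pics/c_w.png

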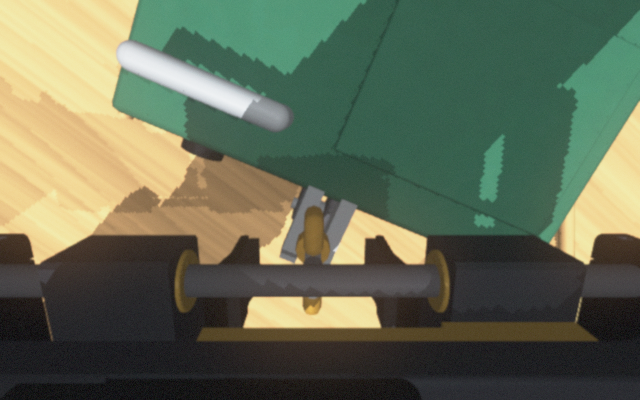

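The wrist view shows the wings centred and aligned between the fingers at (313,250). I'll close the fingers.

Call:
play_rows --deltas '[{"hand": 1,"delta_pos": [0,0,0],"angular": [0,0,0]},{"hand": 1,"delta_pos": [0,0,0],"angular": [0,0,0]},{"hand": 1,"delta_pos": [0,0,0],"angular": [0,0,0]},{"hand": 1,"delta_pos": [0,0,0],"angular": [0,0,0]},{"hand": 1,"delta_pos": [0,0,0],"angular": [0,0,0]},{"hand": 1,"delta_pos": [0,0,0],"angular": [0,0,0]}]' --grip_force 20

```text
t: 6.97
tcp_pos: [0.4549, -0.0935, 0.326]
tcp_rot: [0.0, 0.945, 0.328, 0.0]
ft_force: [0.6, 0.7, -0.2]
gripper_width: 0.23
```

Call:
play_rows --deltas '[{"hand": 1,"delta_pos": [0,0,0],"angular": [0,0,-3]},{"hand": 1,"delta_pos": [0,0,-0.0004],"angular": [0,0,-9]},{"hand": 1,"delta_pos": [0,0,-0.0007],"angular": [0,0,-15]},{"hand": 1,"delta_pos": [0,0,-0.001],"angular": [0,0,-21]},{"hand": 1,"delta_pos": [0,0,-0.0012],"angular": [0,0,-27]},{"hand": 1,"delta_pos": [0,0,-0.0015],"angular": [0,0,-33]},{"hand": 1,"delta_pos": [0,0,-0.0018],"angular": [0,0,-39]},{"hand": 1,"delta_pos": [0,0,-0.002],"angular": [0,0,-45]}]' --grip_force 20

```text
t: 7.63
tcp_pos: [0.4549, -0.0934, 0.3279]
tcp_rot: [-0.0, 0.745, 0.667, 0.0]
ft_force: [-0.1, 0.4, 0.6]
gripper_width: 0.101
```

Call:
play_rows --deltas '[{"hand": 1,"delta_pos": [0,0,-0.0003],"angular": [0,0,-6]},{"hand": 1,"delta_pos": [0,0,-0.0006],"angular": [0,0,-12]},{"hand": 1,"delta_pos": [0,0,-0.0009],"angular": [0,0,-18]},{"hand": 1,"delta_pos": [0,0,-0.0011],"angular": [0,0,-24]},{"hand": 1,"delta_pos": [0,0,-0.0014],"angular": [0,0,-30]},{"hand": 1,"delta_pos": [0,0,-0.0017],"angular": [0,0,-36]},{"hand": 1,"delta_pos": [0,0,-0.0019],"angular": [0,0,-42]},{"hand": 1,"delta_pos": [0,0,-0.0022],"angular": [0,0,-48]},{"hand": 1,"delta_pos": [0,0,-0.0025],"angular": [0,0,-54]},{"hand": 1,"delta_pos": [0,0,-0.0028],"angular": [0,0,-60]}]'

```text
t: 8.47
tcp_pos: [0.455, -0.0932, 0.3307]
tcp_rot: [0.0, 0.312, 0.95, 0.0]
ft_force: [0.9, 0.5, -0.1]
gripper_width: 0.096
```

Call:
play_rows --deltas '[{"hand": 1,"delta_pos": [0,0,-0.0003],"angular": [0,0,-6]},{"hand": 1,"delta_pos": [0,0,-0.0006],"angular": [0,0,-12]},{"hand": 1,"delta_pos": [0,0,-0.0009],"angular": [0,0,-18]},{"hand": 1,"delta_pos": [0,0,-0.0011],"angular": [0,0,-24]},{"hand": 1,"delta_pos": [0,0,-0.0014],"angular": [0,0,-30]},{"hand": 1,"delta_pos": [0,0,-0.0017],"angular": [0,0,-36]},{"hand": 1,"delta_pos": [0,0,-0.0019],"angular": [0,0,-42]},{"hand": 1,"delta_pos": [0,0,-0.0022],"angular": [0,0,-48]},{"hand": 1,"delta_pos": [0,0,-0.0025],"angular": [0,0,-54]},{"hand": 1,"delta_pos": [0,0,-0.003],"angular": [0,0,-66]}]'

```text
t: 9.3
tcp_pos: [0.455, -0.0926, 0.3336]
tcp_rot: [0.001, -0.215, 0.977, 0.001]
ft_force: [0.3, 1.6, -1.8]
gripper_width: 0.1
```

```bash
python3 - <<'E'
from h import *
o=env.get_obs();p,r=tool(o);print(o['t'],p,r.as_matrix().round(3),np.round(o['joints'],3),o['ft_force'],o['ft_torque'],o['gripper_width'])
E
```

```text
9.3 [ 0.45499921 -0.09257486  0.33358774] [[-0.908 -0.42   0.001]
 [-0.42   0.908  0.002]
 [-0.001  0.001 -1.   ]] [-0.349 -0.043  0.486  2.002  0.02   1.177  2.133] [ 0.30547539  1.60638058 -1.78294023] [ 0.6769519  -0.23869006 -0.06215189] 0.10028633787370779
```

Tool azimuth now gives the nut at about 3.3 rad. I'll regrip lightly, 4 mm higher, and pull the bolt along its arc to the front, letting the wings pivot between the pads.

Call:
play_rows --deltas '[{"hand": 0.75,"delta_pos": [0,0,0],"angular": [0,0,0]},{"hand": 0.75,"delta_pos": [0,0,0],"angular": [0,0,0]},{"hand": 0.75,"delta_pos": [0,0,-0.004],"angular": [0,0,0]},{"hand": 0.75,"delta_pos": [0,0,-0.004],"angular": [0,0,0]},{"hand": 1,"delta_pos": [0,0,-0.004],"angular": [0,0,0]},{"hand": 1,"delta_pos": [0,0,-0.004],"angular": [0,0,0]},{"hand": 1,"delta_pos": [0,0,-0.004],"angular": [0,0,0]},{"hand": 1,"delta_pos": [0,0,-0.004],"angular": [0,0,0]},{"hand": 1,"delta_pos": [0,0,-0.004],"angular": [0,0,0]},{"hand": 1,"delta_pos": [0,0,-0.004],"angular": [0,0,0]}]' --grip_force 6

```text
t: 10.13
tcp_pos: [0.4547, -0.0928, 0.3375]
tcp_rot: [-0.0, -0.212, 0.977, 0.001]
ft_force: [-1.0, 2.8, 2.5]
gripper_width: 0.102
```

Call:
play_rows --deltas '[{"hand": 1,"delta_pos": [0.005,0.0008,0.0002],"angular": [0,0,0]},{"hand": 1,"delta_pos": [0.0095,0.0015,0.0005],"angular": [0,0,0]},{"hand": 1,"delta_pos": [0.0142,0.0022,0.001],"angular": [0,0,0]},{"hand": 1,"delta_pos": [0.019,0.003,0.0019],"angular": [0,0,0]},{"hand": 1,"delta_pos": [0.0236,0.0037,0.003],"angular": [0,0,0]}]'

```text
t: 10.55
tcp_pos: [0.4311, -0.0997, 0.3344]
tcp_rot: [-0.0, -0.212, 0.977, 0.0]
ft_force: [-1.7, 5.2, 0.1]
gripper_width: 0.107
```

```bash
python3 - <<'E'
from h import *
o=env.get_obs();p,r=tool(o);print(o['t'],p,np.round(o['joints'],3),o['ft_force'],o['gripper_width'])
p=camera('scene');save(p,'d_s.png',(230,120,400,260),4)
p=camera('wrist');save(p,'d_w.png')
E
```

```text
10.55 [ 0.43109935 -0.09968068  0.33435025] [-0.341 -0.1    0.486  2.047  0.049  1.184  2.123] [-1.74309055  5.19688837  0.12374658] 0.10680269254650204
```

View pics/d_s.png

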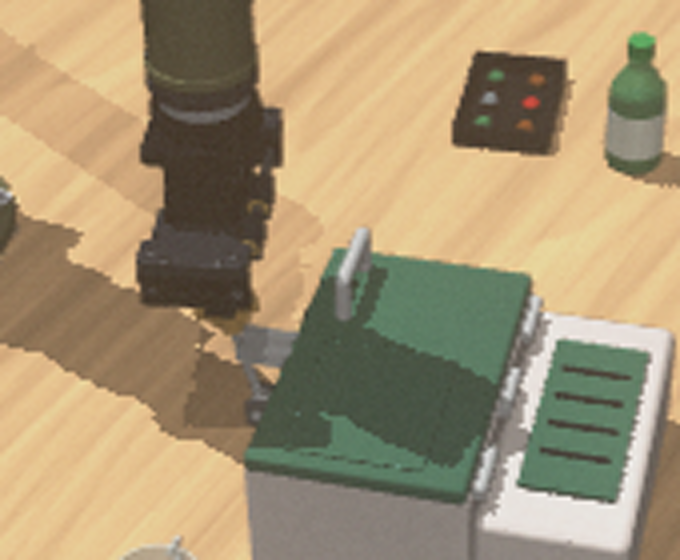

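View pics/d_w.png

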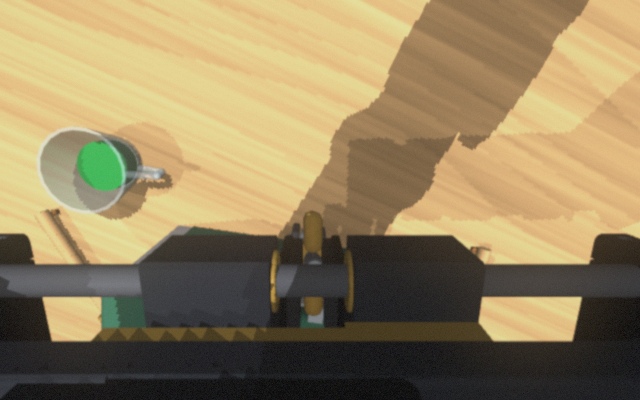

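The bolt is leaning out of the lug at (255,370 in the crop) and the wings are pivoting between the pads. I'll keep pulling, then release.

Call:
play_rows --deltas '[{"hand": 1,"delta_pos": [0.0046,0.0007,0.0013],"angular": [0,0,0]},{"hand": 1,"delta_pos": [0.01,0.0016,0.0031],"angular": [0,0,0]},{"hand": 1,"delta_pos": [0.0154,0.0024,0.0053],"angular": [0,0,0]},{"hand": 1,"delta_pos": [0.019,0.003,0.0068],"angular": [0,0,0]},{"hand": 1,"delta_pos": [0.019,0.003,0.0068],"angular": [0,0,0]}]'

```text
t: 11.07
tcp_pos: [0.4121, -0.1052, 0.3271]
tcp_rot: [-0.0, -0.212, 0.977, 0.001]
ft_force: [-0.1, 5.1, -0.4]
gripper_width: 0.109
```

Call:
play_rows --deltas '[{"hand": 0.5,"delta_pos": [0,0,0],"angular": [0,0,0]},{"hand": 0.5,"delta_pos": [0,0,0],"angular": [0,0,0]},{"hand": 0.5,"delta_pos": [0,0,0],"angular": [0,0,0]},{"hand": 0.4,"delta_pos": [0,0,0],"angular": [0,0,0]},{"hand": 0.4,"delta_pos": [0,0,-0.01],"angular": [0,0,0]},{"hand": 0.4,"delta_pos": [0,0,-0.03],"angular": [0,0,0]},{"hand": 0.4,"delta_pos": [0,0,-0.05],"angular": [0,0,0]},{"hand": 0.4,"delta_pos": [0,0,-0.07],"angular": [0,0,0]}]'

```text
t: 11.73
tcp_pos: [0.4133, -0.1054, 0.3993]
tcp_rot: [0.0, -0.212, 0.977, -0.0]
ft_force: [0.4, -0.8, -0.2]
gripper_width: 0.57
```

```bash
python3 - <<'E'
from h import *
o=env.get_obs();p,r=tool(o);print(o['t'],p,np.round(o['joints'],3),o['ft_force'],o['gripper_width'])
p=camera('scene');save(p,'e_s.png',(230,120,400,260),4)
p=camera('side');save(p,'e_side.png',(270,160,400,290),4)
E
```

```text
11.7333 [ 0.41330368 -0.10539445  0.39933811] [-0.335 -0.197  0.464  1.988  0.091  1.331  2.097] [ 0.40147774 -0.75830075 -0.22021773] 0.569840309190315
```

View pics/e_s.png

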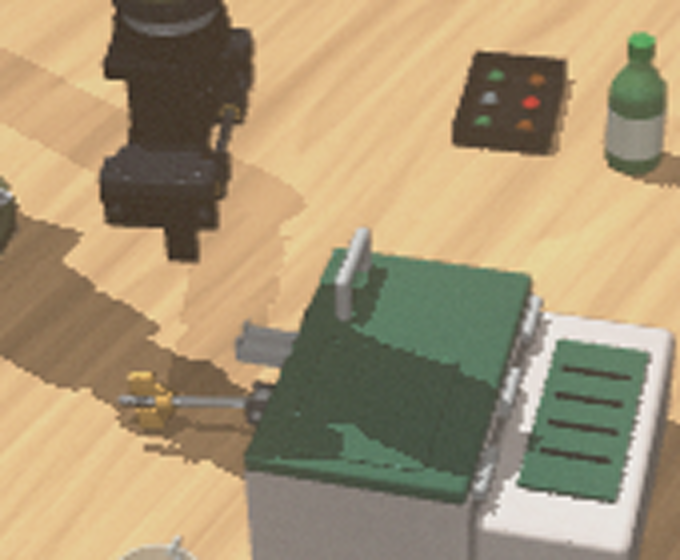

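View pics/e_side.png

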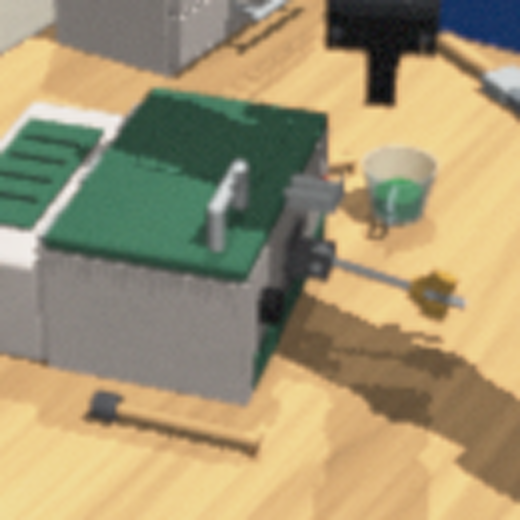

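The bolt is fully out and level, with the nut still on it, and the lug is free. I'll go over the handle with the jaws across the bar.

Call:
play_rows --deltas '[{"hand": 0.4,"delta_pos": [-0.015,0.008,0],"angular": [0,0,7]},{"hand": 0.4,"delta_pos": [-0.03,0.016,0],"angular": [0,0,14]},{"hand": 0.4,"delta_pos": [-0.045,0.024,0],"angular": [0,0,21]},{"hand": 0.4,"delta_pos": [-0.06,0.032,0],"angular": [0,0,28]},{"hand": 0.4,"delta_pos": [-0.075,0.04,0],"angular": [0,0,35]},{"hand": 0.4,"delta_pos": [-0.09,0.048,0],"angular": [0,0,42]},{"hand": 0.4,"delta_pos": [-0.1,0.054,0],"angular": [0,0,49]},{"hand": 0.4,"delta_pos": [-0.1093,0.0583,0],"angular": [0,0,56]},{"hand": 0.4,"delta_pos": [-0.1093,0.0583,0],"angular": [0,0,63]},{"hand": 0.4,"delta_pos": [-0.1093,0.0583,0],"angular": [0,0,70]}]'

```text
t: 12.67
tcp_pos: [0.4889, -0.0061, 0.3974]
tcp_rot: [-0.0, 0.389, 0.921, -0.001]
ft_force: [0.5, -0.3, 0.3]
gripper_width: 0.6
```

Call:
play_rows --deltas '[{"hand": 0.4,"delta_pos": [0,0,0],"angular": [0,0,7]},{"hand": 0.4,"delta_pos": [0,0,0],"angular": [0,0,14]},{"hand": 0.4,"delta_pos": [0,0,0],"angular": [0,0,21]},{"hand": 0.4,"delta_pos": [0,0,0],"angular": [0,0,28]},{"hand": 0.4,"delta_pos": [0,0,0],"angular": [0,0,28.6]}]'

```text
t: 13.08
tcp_pos: [0.4886, -0.0068, 0.3976]
tcp_rot: [0.0, 0.604, 0.797, -0.0]
ft_force: [-0.1, -0.3, -0.6]
gripper_width: 0.6
```

```bash
python3 - <<'E'
from h import *
o=env.get_obs();p,r=tool(o);print(o['t'],p,np.round(o['joints'],3),r.as_matrix().round(3),o['ft_force'],o['gripper_width'])
for n in('wrist','scene','side'):
  w=camera(n);save(w,'f_%s.png'%n)
  for q in models.tip_of('handle',w)[:1]: print(n,round(q['score'],2),q['location'],ray(w,*q['location'],.157))
  for q in models.tip_of('lid_hinge',w)[:1]: print('hinge',n,round(q['score'],2),q['location'],ray(w,*q['location'],.11))
a=np.radians(105.9)
plan([.4887,-.007,.323],Rn.from_matrix(np.column_stack([[np.cos(a),np.sin(a),0],[np.sin(a),-np.cos(a),0],[0,0,-1]])))
E
```

```text
13.0833 [ 0.48861096 -0.00679916  0.39763617] [-0.352 -0.028  0.307  1.859  0.009  1.309  0.227] [[-0.271  0.963 -0.   ]
 [ 0.963  0.271 -0.   ]
 [-0.    -0.    -1.   ]] [-0.08247172 -0.26159495 -0.55078839] 0.5997895963478284
wrist 0.64 [310.7, 223.6] [ 0.48866206 -0.0099855   0.157     ]
hinge wrist 0.72 [475.0, 205.5] [0.61472137 0.02569522 0.11      ]
scene 0.77 [317.1, 184.4] [ 0.48896109 -0.0117639   0.157     ]
hinge scene 0.55 [362.5, 200.7] [0.61766423 0.03617723 0.11      ]
side 0.61 [326.1, 204.8] [ 0.49718956 -0.02128308  0.157     ]
hinge side 0.69 [286.3, 213.3] [0.61461169 0.02284529 0.11      ]
delta [-0.0004  0.      0.0748] ang [ 0.01 -0.    0.05]
```

View pics/f_wrist.png

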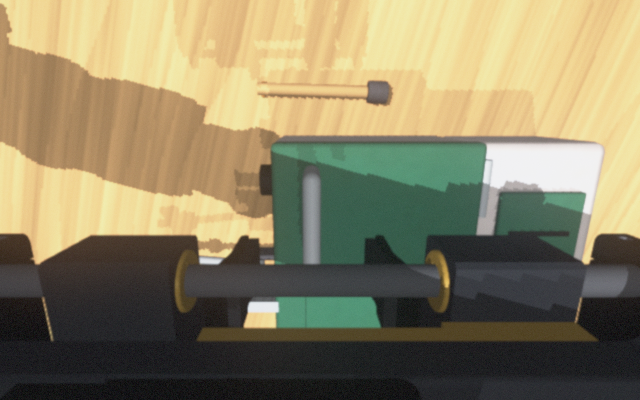

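The bar is vertical in the wrist view at column 312, centred between the fingers. I'll descend and grip.

Call:
play_rows --deltas '[{"hand": 0.4,"delta_pos": [0,0,0.03],"angular": [0,0,0]},{"hand": 0.4,"delta_pos": [0,0,0.055],"angular": [0,0,0]},{"hand": 0.4,"delta_pos": [0,0,0.0735],"angular": [0,0,0]},{"hand": 0.4,"delta_pos": [0,0,0.0735],"angular": [0,0,0]},{"hand": 1,"delta_pos": [0,0,0.0735],"angular": [0,0,0]},{"hand": 1,"delta_pos": [0,0,0.0735],"angular": [0,0,0]},{"hand": 1,"delta_pos": [0,0,0.0735],"angular": [0,0,0]},{"hand": 1,"delta_pos": [0,0,0.0735],"angular": [0,0,0]},{"hand": 1,"delta_pos": [0,0,0.0735],"angular": [0,0,0]},{"hand": 1,"delta_pos": [0,0,0.0735],"angular": [0,0,0]}]' --grip_force 25

```text
t: 14.37
tcp_pos: [0.4888, -0.0067, 0.3249]
tcp_rot: [0.0, 0.603, 0.798, 0.0]
ft_force: [-0.3, -0.7, 0.6]
gripper_width: 0.231
```

Call:
play_rows --deltas '[{"hand": 1,"delta_pos": [0,0,0],"angular": [0,0,0]},{"hand": 1,"delta_pos": [0,0,0],"angular": [0,0,0]},{"hand": 1,"delta_pos": [0,0,0],"angular": [0,0,0]}]'

```text
t: 14.62
tcp_pos: [0.4884, -0.0067, 0.3245]
tcp_rot: [-0.0, 0.603, 0.798, -0.0]
ft_force: [-2.7, -0.6, 3.9]
gripper_width: 0.13
```

```bash
python3 - <<'E'
from h import *
o=env.get_obs();p,r=tool(o);print(o['t'],p,o['ft_force'],o['gripper_width'],o['gripper_width']*87)
h=np.array([-.130,.047])
for d in range(5,100,5):
    a=np.radians(d);q=np.array([h[0]*np.cos(a)+h[1]*np.sin(a),-h[0]*np.sin(a)+h[1]*np.cos(a)])-h
    print(d,'tooly %.4f toolz %.4f'%(q[0],-q[1]))
E
```

```text
14.6167 [ 0.48837065 -0.00672906  0.32454453] [-2.71711598 -0.57300297  3.94609084] 0.12953657898852083 11.269682372001313
5 tooly 0.0046 toolz -0.0112
10 tooly 0.0101 toolz -0.0219
15 tooly 0.0166 toolz -0.0320
20 tooly 0.0239 toolz -0.0416
25 tooly 0.0320 toolz -0.0505
30 tooly 0.0409 toolz -0.0587
35 tooly 0.0505 toolz -0.0661
40 tooly 0.0606 toolz -0.0726
45 tooly 0.0713 toolz -0.0782
50 tooly 0.0824 toolz -0.0828
55 tooly 0.0939 toolz -0.0864
60 tooly 0.1057 toolz -0.0891
65 tooly 0.1177 toolz -0.0907
70 tooly 0.1297 toolz -0.0912
75 tooly 0.1418 toolz -0.0907
80 tooly 0.1537 toolz -0.0892
85 tooly 0.1655 toolz -0.0866
90 tooly 0.1770 toolz -0.0830
95 tooly 0.1882 toolz -0.0784
```

Call:
play_rows --deltas '[{"hand": 1,"delta_pos": [0,0.0046,-0.0112],"angular": [0,0,0]},{"hand": 1,"delta_pos": [0,0.0101,-0.0219],"angular": [0,0,0]},{"hand": 1,"delta_pos": [0,0.0166,-0.032],"angular": [0,0,0]},{"hand": 1,"delta_pos": [0,0.0239,-0.0416],"angular": [0,0,0]},{"hand": 1,"delta_pos": [0,0.032,-0.0505],"angular": [0,0,0]}]'

```text
t: 15.03
tcp_pos: [0.5179, 0.0014, 0.3743]
tcp_rot: [-0.003, 0.603, 0.798, -0.003]
ft_force: [-7.3, -3.3, -2.9]
gripper_width: 0.125
```

Call:
play_rows --deltas '[{"hand": 1,"delta_pos": [0,0.0089,-0.0082],"angular": [0,0,0]},{"hand": 1,"delta_pos": [0,0.0185,-0.0156],"angular": [0,0,0]},{"hand": 1,"delta_pos": [0,0.0286,-0.0221],"angular": [0,0,0]},{"hand": 1,"delta_pos": [0,0.0393,-0.0277],"angular": [0,0,0]},{"hand": 1,"delta_pos": [0,0.0504,-0.0323],"angular": [0,0,0]}]'

```text
t: 15.45
tcp_pos: [0.5662, 0.0149, 0.4101]
tcp_rot: [-0.003, 0.603, 0.798, -0.003]
ft_force: [-10.6, -1.7, 10.3]
gripper_width: 0.128
```

```bash
python3 - <<'E'
from h import *
o=env.get_obs();p,r=tool(o);print(o['t'],p,o['ft_force'],o['ft_torque'],o['gripper_width'])
p=camera('scene');save(p,'g_s.png',(230,90,400,250),4)
p=camera('side');save(p,'g_side.png',(240,100,400,260),4)
E
```

```text
15.45 [0.56621676 0.01488306 0.41013292] [-10.56604731  -1.70304514  10.27398755] [-0.77469633  2.85780448 -0.03551082] 0.1275869997598687
```

View pics/g_s.png

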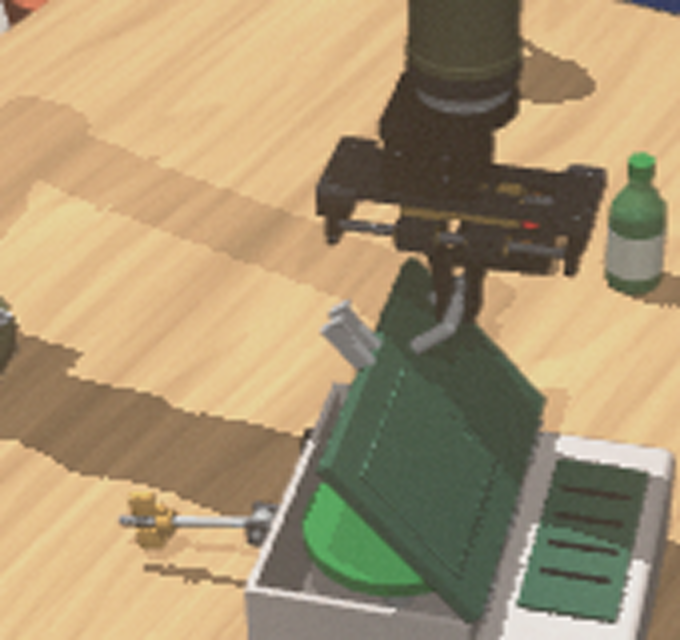

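View pics/g_side.png

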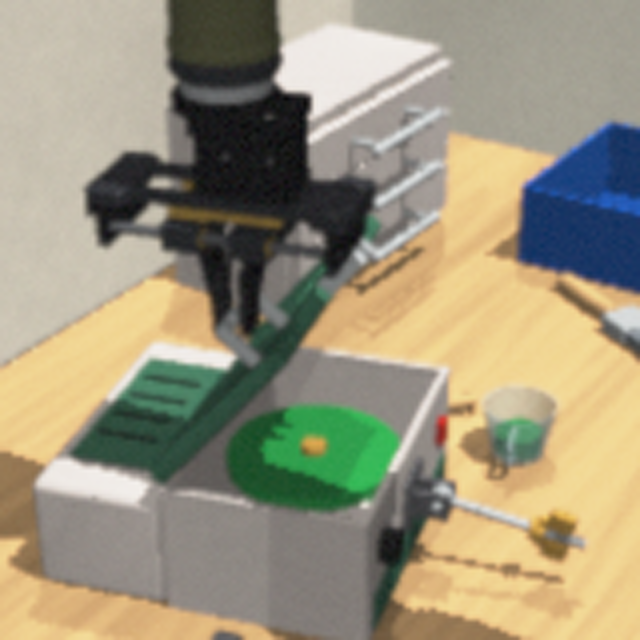

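The lid is at about 50°, rising cleanly, and nothing touches the lug. Continuing the arc.

Call:
play_rows --deltas '[{"hand": 1,"delta_pos": [0,0.0115,-0.0036],"angular": [0,0,0]},{"hand": 1,"delta_pos": [0,0.0233,-0.0063],"angular": [0,0,0]},{"hand": 1,"delta_pos": [0,0.0353,-0.0079],"angular": [0,0,0]},{"hand": 1,"delta_pos": [0,0.0473,-0.0084],"angular": [0,0,0]},{"hand": 1,"delta_pos": [0,0.0594,-0.0079],"angular": [0,0,0]}]'

```text
t: 15.97
tcp_pos: [0.625, 0.0314, 0.4179]
tcp_rot: [-0.0, 0.603, 0.798, -0.001]
ft_force: [-6.6, -2.5, 7.2]
gripper_width: 0.128
```

Call:
play_rows --deltas '[{"hand": 1,"delta_pos": [0,0.0119,0.0015],"angular": [0,0,0]},{"hand": 1,"delta_pos": [0,0.0237,0.0041],"angular": [0,0,0]},{"hand": 1,"delta_pos": [0,0.0352,0.0077],"angular": [0,0,0]},{"hand": 1,"delta_pos": [0,0.0397,0.0095],"angular": [0,0,0]},{"hand": 1,"delta_pos": [0,0.0397,0.0095],"angular": [0,0,0]}]'

```text
t: 16.38
tcp_pos: [0.6646, 0.0426, 0.4073]
tcp_rot: [0.002, 0.603, 0.798, 0.0]
ft_force: [1.9, -1.7, 1.2]
gripper_width: 0.126
```

```bash
python3 - <<'E'
from h import *
o=env.get_obs();p,r=tool(o);print(o['t'],p,o['ft_force'],o['ft_torque'],o['gripper_width'])
p=camera('scene');save(p,'h_s.png',(230,70,400,230),4)
W=cloud(p);c=p['color'].astype(int)
y=np.radians(15.9);ex=np.array([np.cos(y),np.sin(y)]);ey=np.array([-ex[1],ex[0]])
L=(W[...,:2]-[.5557,-.0631]);lx=L@ex;ly=L@ey;z=W[...,2]
m=(abs(ly)<.125)&(lx>0)&(lx<.16)&(z>.14)&(z<.275)&(c[...,1]>c[...,0]+15)&(ly<.03)
A=np.c_[z[m],np.ones(m.sum())];s=np.linalg.lstsq(A,lx[m],rcond=None)[0];print(m.sum(),'lean deg past upright',np.degrees(np.arctan(s[0])),s)
p=camera('side');save(p,'h_side.png',(220,80,400,260),4)
E
```

```text
16.3833 [0.66459213 0.04255909 0.40728502] [ 1.89516003 -1.70065094  1.24087775] [-0.61634336 -0.16542758  0.00469651] 0.12572792895727491
135 lean deg past upright 6.586507578007763 [0.11546531 0.06552289]
```

View pics/h_s.png

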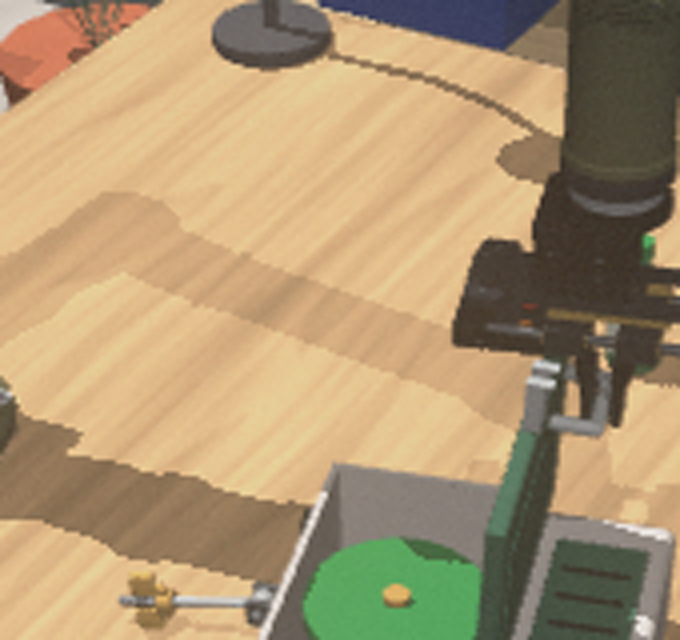

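View pics/h_side.png

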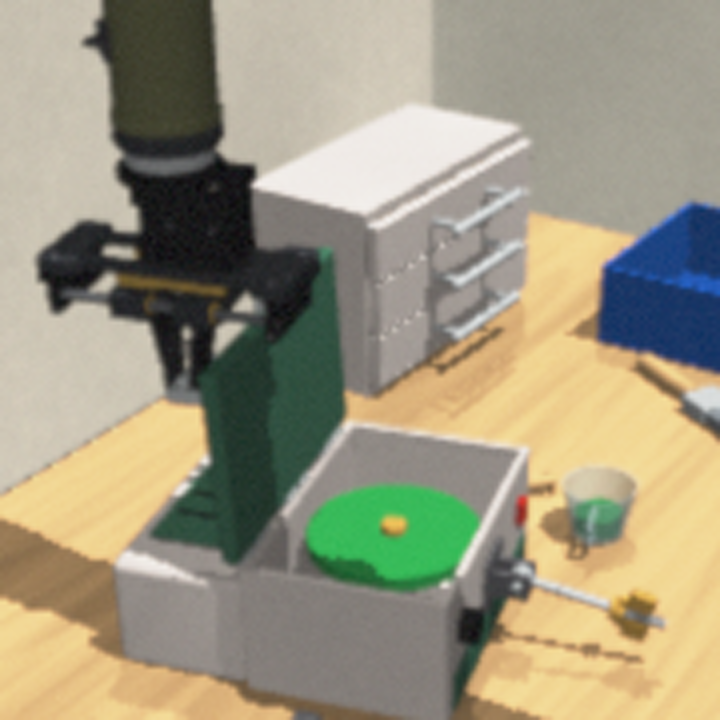

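The lid stands about upright. The front finger is between bar and lid with a gap of about 11 mm, so I'll open only a little and lift straight up.

Call:
play_rows --deltas '[{"hand": 0.75,"delta_pos": [0,0,0],"angular": [0,0,0]},{"hand": 0.75,"delta_pos": [0,0,0],"angular": [0,0,0]},{"hand": 0.75,"delta_pos": [0,0,0],"angular": [0,0,0]}]'

```text
t: 16.73
tcp_pos: [0.6627, 0.0441, 0.4054]
tcp_rot: [-0.001, 0.602, 0.798, 0.0]
ft_force: [-0.2, -0.9, -0.7]
gripper_width: 0.229
```

Call:
play_rows --deltas '[{"hand": 0.75,"delta_pos": [0,0,-0.005],"angular": [0,0,0]},{"hand": 0.75,"delta_pos": [0,0,-0.015],"angular": [0,0,0]},{"hand": 0.75,"delta_pos": [0,0,-0.03],"angular": [0,0,0]},{"hand": 0.75,"delta_pos": [0,0,-0.06],"angular": [0,0,0]},{"hand": 0.75,"delta_pos": [0,0,-0.09],"angular": [0,0,0]},{"hand": 0.75,"delta_pos": [0,0,-0.12],"angular": [0,0,0]}]'

```text
t: 17.23
tcp_pos: [0.6626, 0.0433, 0.5277]
tcp_rot: [-0.0, 0.602, 0.798, 0.0]
ft_force: [0.8, 0.9, -0.0]
gripper_width: 0.254
```

```bash
python3 - <<'E'
from h import *
o=env.get_obs();p,r=tool(o);print(o['t'],p,o['ft_force'],o['gripper_width'])
y=np.radians(15.9);ex=np.array([np.cos(y),np.sin(y)]);ey=np.array([-ex[1],ex[0]])
for n in('scene','side'):
  p=camera(n);save(p,'i_%s.png'%n)
  W=cloud(p);L=(W[...,:2]-[.5557,-.0631]);lx=L@ex;ly=L@ey;z=W[...,2]
  m=(abs(ly)<.11)&(lx>.03)&(lx<.16)&(z>.14)&(z<.26)
  if n=='scene': m&=(ly<.02)
  for zz in (.15,.17,.19,.21,.23,.25):
    k=m&(abs(z-zz)<.01);print(n,zz,k.sum(),np.percentile(lx[k],[5,50,95]).round(3) if k.any() else '')
  for q in models.tip_of('handle',p)[:1]: print(q['score'],q['location'],[proj(p,[.6557-.1*0+0,0,0])][:0])
E
```

```text
17.2333 [0.66264033 0.04331023 0.5276838 ] [ 0.82957408  0.90100118 -0.03530118] 0.25372828052413854
scene 0.15 24 [0.1   0.101 0.102]
scene 0.17 31 [0.101 0.102 0.103]
scene 0.19 32 [0.102 0.103 0.104]
scene 0.21 33 [0.102 0.104 0.105]
scene 0.23 37 [0.103 0.105 0.106]
scene 0.25 59 [0.103 0.104 0.106]
0.92 [379.2, 169.7] []
side 0.15 156 [0.081 0.083 0.085]
side 0.17 166 [0.082 0.084 0.085]
side 0.19 171 [0.084 0.085 0.086]
side 0.21 170 [0.084 0.086 0.088]
side 0.23 196 [0.085 0.087 0.128]
side 0.25 234 [0.087 0.088 0.134]
0.58 [268.2, 170.9] []
```

View pics/i_scene.png

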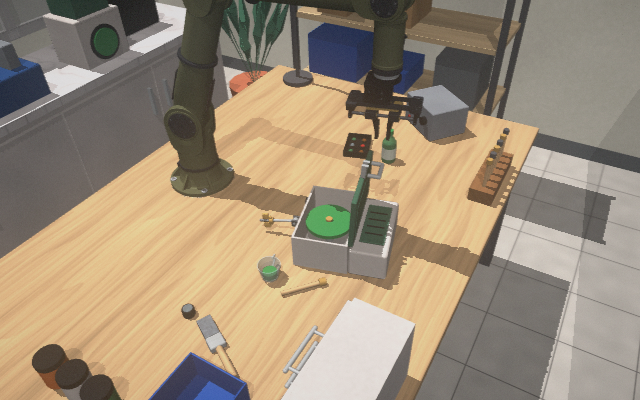

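View pics/i_side.png

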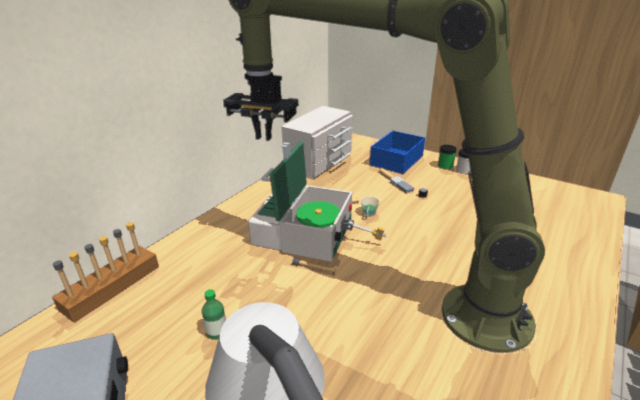

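The lid stands at about 92–93° and the bolt hangs out level at (280,220). The bystanders show where they were, and the robot is clear, so I'll hand in the job.

```bash
python3 - <<'E'
from h import *
print(job.sign_off(), env.get_obs()['t'])
E
```

```text
the job is handed in; nothing more can be done
the job is handed in; nothing more can be done
```

The polisher is open and the job is handed in, at about 17 s of the 72 s allowed.

- **Nut:** I turned it anticlockwise from about 0.4 rad to about 3.3 rad. That figure comes from the gripper's angle; I didn't measure the nut again afterwards. It is still on the bolt.
- **Bolt:** I pulled it out to the front by the wings and let go. It dropped to its stop, and both cameras show it sticking out about level.
- **Lid:** I raised it by the bar handle and released it. The last depth measurements put it about 2–3° past upright. It stayed there after the gripper had lifted clear.
- **Bystanders and forces:** By eye, the final pictures show the bystanders where they were. I didn't measure their positions. The highest wrist force I saw was about 15 N.

My first move call was refused because it lacked a field, and nothing moved. While the gripper still held the handle, a rough fit from a few points put the lid about 6.6° past upright. The cleaner measurement after release replaced it.

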